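Seat the proud sample tube and start the shaker

ROBOT

A 6-joint arm with a two-finger parallel gripper is mounted at the origin on the work surface. World frame = base frame: x ahead of the robot, y to its left, z up, the work surface at z = 0. Lengths are in mm, angles in rad, forces in N, time in s.
With the tool pointing down it reaches from about 350 to 975 mm from the base axis. Payload 7.1 kg.
Tool frame: the origin (TCP) lies at the very end of the fingers, on their centre line; the grasp point (between the pads) lies 19 mm behind it; z points along the fingers, x is the direction in which the jaws open and shut, and the axes are right-handed (so a half turn about z gives the same grasp; the last joint's range is limited). The gripper opens to 88 mm and grips with 3 to 60 N. Pads are 20 mm wide; open, the fingers measure 115 mm over their backs; the gripper's body (75 mm by 178 mm) begins 61 mm behind the grasp point.
Start: joints at [1.178, 0.423, 1.63, -0, 1.089, -0.019], TCP at [228.19, 581.837, 222.675] pointing down, gripper open.
Joint ranges: [-3, 3], [-0.9, 2.11], [0.09, 2.58], [-1.31, 4.45], [0.11, 2.69], [-2.54, 2.54]. Speed limits (rad/s): [2.39, 2.39, 3.01, 3.14, 3.14, 3.14].

INTERFACE

Orientations are given as a rotation vector (axis times angle).
In Python, from workcell import ctrl gives the robot as it stands. The module is installed in compiled form; this text tells all that it offers.
- The arm moves only by the tool move_arm, never from a script. Its argument "motion" is a list of rows, each a list of 2 entries, a list of its own where there are three numbers: the shift along the tool's x, y, z normalised to -1 to 1, where 1 is 150 mm, then the turn, a rotation vector about the tool's x, y, z normalised to -1 to 1, where 1 is 60 degrees. In form: [[[x, y, z], [rx, ry, rz]], ...]. A call has exactly 5 rows; each row is the pose to reach, as a shift and turn from the pose commanded when the call began, along the tool's axes at that moment; what a row does not reach only later rows make up. A row lasts 1/8 s, in which the tool goes at most 62.5 mm and 10.7 degrees, less where a joint would pass 70% of its speed; a pose out of reach is approached as far as the arm can. A call with a number of a shift or a turn outside -1 to 1 is refused whole. A call with a gripper value outside its range is refused whole. "gripper" is the opening, from 0 (shut) to 1 (fully open), set as the call begins (left out, the last holds). The fingers move at their own pace and stop on an object; the grip force is fixed at half the most. Time passes only in rows, so rows that repeat a pose let the fingers close, or fill a call up. It gives the time, the measured TCP pose, the force and the opening at its end, in the units of the state.
- ctrl.get_obs(): the state, without advancing time (a new reading comes with each control period).
- ctrl.get_image(name): name is "scene" or "top"; returns a dict with "pixels" (480x640x3 uint8, red, green, blue), "camera_matrix" (3x3 intrinsics, pixels), "R" (3x3) and "t" (3): a world point X has camera coordinates R X + t. Camera axes: x right, y down, z forward; pixel columns grow to the right and rows downward; lengths in mm; the calibration is good to about 2 mm. A picture is of the moment at which its call begins. There is no depth.
- ctrl.close_job(): hands the job in, once; it reports no verdict.
Trained networks look in the newest picture that a camera, given by its name, has taken for a name from the list of things; names that differ only in an ending like _2 or _b are one class to them, and where a whole thing is asked for, a point or a joint stands for the part that bears it (a point fixed in the world has none). Each returns a list of dicts, best first, with "p" (0 to 1); they miss things now and then, are a little off and sometimes report something else, mostly with a low value. They report only what shows in the picture. A call takes as long as a camera call.
- ctrl.boxes_of(camera, name): "location" ([x, y, z] in mm, in world coordinates, good to about 4 mm: the middle of the surface that is visible of it).
- ctrl.regions_of(camera, name): "mask" (480x640 bool, what is visible of it).
- ctrl.pinpoint(camera, name): "location" ([x, y, z] in mm, in world coordinates, good to about 4 mm: a listed point, or the origin of a listed thing).
The state is a dict: "t": time; "qpos": joint angles; "qvel": joint speeds; "joint_torque": joint torques, N m; "ee_pos": TCP position; "orientation": TCP orientation; "ft_force": force on the tool from outside, world axes, zero at the start; "moment": the same for the moment, N m; "width": finger opening in mm.
Only numpy, scipy, OpenCV 4.12 (cv2) and the standard library are available. Lean on these libraries where they do the work, as an engineer would, in place of code of your own. Each camera call takes 0.05 s, during which the arm holds its last target.

TASK

One of the six red-capped tubes in the rack on the shaker is standing proud: with the fingertips, gently push it straight down until its cap rests on the rack like the others, without pulling it up. Then gently press the large round start key on the control pad well down for a moment, let it come back up, and withdraw. Leave the other tubes and the square keys untouched, and do not disturb the other things on the bench and shaker.

Things in the scene. Friction and masses are not known exactly. Their poses are not given: they have to be found in the camera images.
- shaker: white shaker, 220 x 260 mm, deck 55 mm above the bench; clamped in the middle of the deck a white open-sided rack for six tubes (118 x 176 mm, two rows of three, neighbours' axes 55 mm apart), its top plate 140 mm above the bench. Does not move. Origin: centre of its underside, at bench height; z up, y along the rows of three
- proud_tube: the one sample tube that is not fully seated: its cap stands 16 to 26 mm above the rack's top plate and above the five other caps. Its place in the rack changes. Red cap 32 mm across and 15 mm high, with a flat top; clear body 25 mm across, label white. Origin: centre of the cap's lower rim, 140 mm above the bench when seated; z up
- proud_tube_top (a point): centre of the flat top of the proud tube's cap, 15 mm above the tube's origin, 155 mm above the bench when seated. The tube slides straight down with about 4 N of friction, stays where it is left, and stops hard when the cap's lower rim rests on the rack plate
- control_pad: the shaker's grey control pad, a box 150 x 160 mm, white face 37 mm above the bench, with four grey keys in a square 56 mm apart (centre to centre). Does not move. Origin: centre of its underside, at bench height; z up
- start_key: the start key: the only round key, and the largest, 32 mm across, flat top 45 mm above the bench (8 mm above the pad's face). Its place among the four changes. Spring key: goes straight down 5 mm to a hard stop, 1 N to start and 5 N fully down, comes back up when let go. Origin: centre of its top face; z up
- tube_b: the same tube with its cap resting on the rack plate already; origin at the cap's lower rim on the tube's axis, z up. Not to be touched
- tube_c: the same tube with its cap resting on the rack plate already; origin at the cap's lower rim on the tube's axis, z up. Not to be touched
- tube_d: the same tube with its cap resting on the rack plate already; origin at the cap's lower rim on the tube's axis, z up. Not to be touched
- tube_e: the same tube with its cap resting on the rack plate already; origin at the cap's lower rim on the tube's axis, z up. Not to be touched
- tube_f: the same tube with its cap resting on the rack plate already; origin at the cap's lower rim on the tube's axis, z up. Not to be touched
- key_b: square grey key 18 x 18 mm of another function, standing 8 mm above the pad like the start key, with the same spring; origin at the centre of its top face. Not to be touched
- key_c: square grey key 18 x 18 mm of another function, standing 8 mm above the pad like the start key, with the same spring; origin at the centre of its top face. Not to be touched
- key_d: square grey key 18 x 18 mm of another function, standing 8 mm above the pad like the start key, with the same spring; origin at the centre of its top face. Not to be touched
- spare_cap: loose red tube cap, 32 mm across, 15 mm high, lying on the shaker's deck beside the rack; origin at the centre of its underside
- reagent_bottle: amber bottle on the bench, 64 mm across, 130 mm high; origin at the centre of its underside
- sample_jar: white jar on the bench, 56 mm across, 70 mm high; origin at the centre of its underside
- beaker: glass beaker on the bench, 68 mm across, 90 mm high; origin at the centre of its underside
- well_plate: yellow and white well plate on the bench, 86 x 128 x 26 mm; origin at the centre of its underside
- marker: dark marker pen lying on the bench, 135 mm long (along its y), 14 mm thick; origin at the centre of its underside

How it is judged (in metres and radians):
On the way, in this order (a step that is already met when the one before it is completed fails the run):
1. the proud tube is pushed home: cap within 3 mm of the rack plate (z of proud_tube in the frame of shaker below 0.143 m), for 0.2 s.
2. then the round start key is pressed down by at least 3 mm of its 5 mm (z of start_key in the frame of control_pad below 0.042 m), for 0.1 s.
At the end, for the whole second after the job is handed in: All six tubes have their caps within 3 mm of the rack's top plate, all four keys are up again (within 1 mm), and the loose things are within 15 mm of where they stood (z of each of proud_tube, tube_b, tube_c, tube_d, tube_e, tube_f in the frame of shaker below 0.143 m and z of each of start_key, key_b, key_c, key_d in the frame of control_pad above 0.044 m and distance of each of spare_cap, reagent_bottle, sample_jar, beaker, well_plate, marker from where it was at the start of the episode below 0.015 m); the robot touches nothing.
It fails at once if another tube is touched (over 1 N) or shifted (contact force between any of the fingers, the arm and tube_b above 1 N or contact force between any of the fingers, the arm and tube_c above 1 N or contact force between any of the fingers, the arm and tube_d above 1 N or contact force between any of the fingers, the arm and tube_e above 1 N or contact force between any of the fingers, the arm and tube_f above 1 N or distance of any of tube_b, tube_c, tube_d, tube_e, tube_f from where it was at the start of the episode above 0.004 m).
It fails at once if one of the square keys is touched (over 1 N) or pressed (contact force between any of the fingers, the arm and key_b above 1 N or contact force between any of the fingers, the arm and key_c above 1 N or contact force between any of the fingers, the arm and key_d above 1 N or z of any of key_b, key_c, key_d in the frame of control_pad below 0.0435 m).
It fails at once if the start key is pressed while the tube still stands proud (z of start_key in the frame of control_pad below 0.0435 m and z of proud_tube in the frame of shaker above 0.144 m).
It fails at once if the proud tube is pulled up (cap over 31 mm above the plate), or it or the start key is pressed harder than 30 N (contact force between any of the fingers, the arm and proud_tube above 30 N or contact force between any of the fingers, the arm and start_key above 30 N or z of proud_tube in the frame of shaker above 0.171 m).
It fails at once if a loose thing on the bench or the shaker is knocked, carried or shifted by over 15 mm (distance of any of spare_cap, reagent_bottle, sample_jar, beaker, well_plate, marker from where it was at the start of the episode above 0.015 m).
It also fails if it takes over 40 s, if anything falls off the work surface, if the arm or the gripper's body presses on something with over 40 N, if the wrist force passes 120 N, or if a joint passes its speed limit or range.

## Working session

There is one attempt and no reset: what is moved stays moved. The work goes in short steps, Python scripts to look and compute and a tool call to move; the robot and the scene stay as the last step left them, time stands still between calls to the robot, and variables do not carry over. Pictures are saved under pics/ and viewed, and the job is handed in when it is done.

Besides the shell and the picture viewer there is one more tool, called after "Emit:" as name(argument=value, ...) on one line, values as JSON. move_arm: Moves the arm, as the interface text tells. Its arguments: {"type":"object","properties":{"motion":{"type":"array","items":{"type":"array"}},"gripper":{"type":"number"}},"required":["motion"]}

```bash
mkdir -p pics; python3 - <<'E'
from workcell import ctrl
import cv2,numpy as np
o=ctrl.get_obs();print({k:np.round(v,3).tolist() for k,v in o.items()})
for c in("scene","top"):
    im=ctrl.get_image(c);cv2.imwrite(f"pics/{c}0.png",im["pixels"][:,:,::-1]);print(c,np.round(im["camera_matrix"],1).tolist(),np.round(im["R"],3).tolist(),np.round(im["t"],1).tolist())
    for n in("proud_tube_top","proud_tube","start_key","key_b","control_pad","shaker","tube_b"):
        print(c,n,[(round(float(d["p"]),2),np.round(d["location"]).tolist()) for d in ctrl.pinpoint(c,n)][:6])
E
```

```text
{'t': 0.0, 'qpos': [1.178, 0.424, 1.631, -0.0, 1.089, -0.019], 'qvel': [-0.0, 0.002, -0.0, 0.0, -0.0, -0.0], 'joint_torque': [-0.002, -54.462, -27.368, 0.064, 0.023, -0.0], 'ee_pos': [227.973, 581.335, 221.893], 'orientation': [2.595, 1.77, -0.002], 'ft_force': [0.408, 0.277, -0.444], 'moment': [0.002, -0.009, 0.003], 'width': 87.888}
scene [[458.8, 0.0, 321.9], [0.0, 458.8, 234.2], [0.0, 0.0, 1.0]] [[-0.784, 0.621, 0.005], [0.478, 0.608, -0.634], [-0.396, -0.495, -0.773]] [443.3, -179.3, 1312.6]
scene proud_tube_top [(0.69, [511.0, 246.0, 178.0])]
scene proud_tube [(0.67, [508.0, 251.0, 161.0])]
scene start_key [(0.51, [622.0, -135.0, 44.0])]
scene key_b [(0.62, [556.0, -178.0, 44.0]), (0.47, [613.0, -187.0, 42.0]), (0.42, [561.0, -125.0, 44.0])]
scene control_pad [(0.89, [590.0, -154.0, -0.0])]
scene shaker [(0.64, [545.0, 196.0, 2.0])]
scene tube_b [(0.77, [570.0, 208.0, 137.0]), (0.72, [531.0, 138.0, 141.0]), (0.7, [518.0, 194.0, 143.0]), (0.64, [581.0, 150.0, 143.0])]
top [[492.6, 0.0, 324.4], [0.0, 492.6, 248.8], [0.0, 0.0, 1.0]] [[-0.025, -1.0, -0.013], [-0.998, 0.026, -0.064], [0.064, 0.011, -0.998]] [7.2, 563.3, 1410.0]
top proud_tube_top [(0.64, [508.0, 253.0, 178.0]), (0.32, [620.0, -136.0, 44.0])]
top proud_tube [(0.65, [509.0, 252.0, 162.0])]
top start_key [(0.73, [324.0, 415.0, -0.0]), (0.44, [620.0, -136.0, 45.0]), (0.27, [508.0, 252.0, 177.0])]
top key_b [(0.57, [563.0, -127.0, 47.0]), (0.47, [612.0, -188.0, 47.0]), (0.39, [552.0, -181.0, 42.0]), (0.16, [341.0, -172.0, 4.0])]
top control_pad [(0.55, [341.0, -172.0, 1.0])]
top shaker [(0.84, [543.0, 200.0, 1.0]), (0.57, [337.0, -436.0, 1.0])]
top tube_b [(0.69, [516.0, 192.0, 137.0]), (0.66, [573.0, 209.0, 137.0]), (0.64, [563.0, 259.0, 137.0]), (0.61, [584.0, 155.0, 142.0]), (0.49, [527.0, 141.0, 138.0])]
```

View pics/scene0.png

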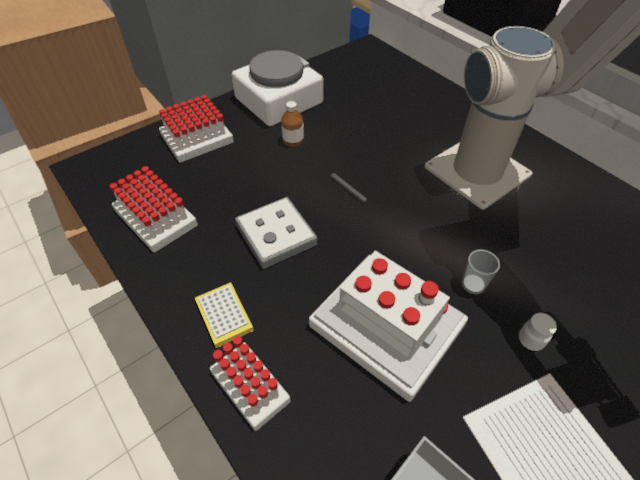

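View pics/top0.png

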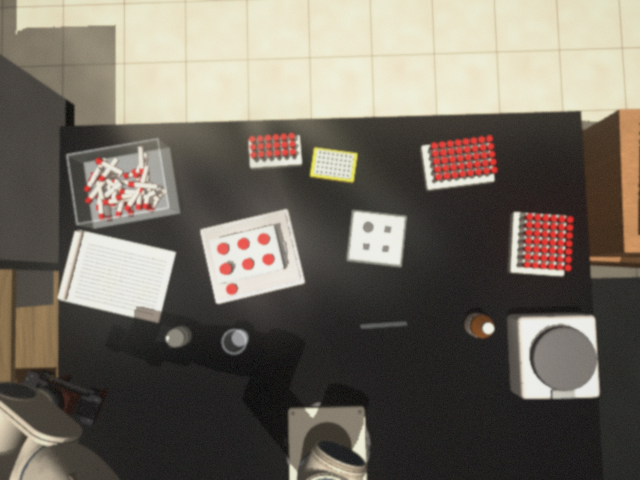

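The scene view shows the proud cap at about (430,290) and the round key at (270,238). In the top view they are at (226,268) and (368,227). I'll refine both with a lattice fit to the cap and key centroids.

```bash
cat > h.py <<'E'
import numpy as np
def ray(im,u,v,z):
    K,R,t=[np.array(im[k],float) for k in("camera_matrix","R","t")]
    C=-R.T@t; d=R.T@np.linalg.inv(K)@np.array([u,v,1.]); return C+d*(z-C[2])/d[2]
def proj(im,X):
    K,R,t=[np.array(im[k],float) for k in("camera_matrix","R","t")]
    p=K@(R@np.array(X,float)+t); return p[:2]/p[2]
E
python3 - <<'E'
from workcell import ctrl
import cv2,numpy as np
from h import *
from scipy.optimize import least_squares
obs=[]
for c in("scene","top"):
    im=ctrl.get_image(c)
    for n,z,dz in(("tube_b",155,0),("proud_tube_top",178,0),("start_key",45,0),("key_b",45,0)):
        for r in ctrl.regions_of(c,n)[:5]:
            m=r["mask"];v,u=np.nonzero(m)
            px=im["pixels"].astype(int)
            if "tube" in n:
                red=m&(px[:,:,0]>120)&(px[:,:,0]>2*px[:,:,1]); v,u=np.nonzero(red)
            if len(u)<5: continue
            print(c,n,round(float(r["p"]),2),len(u),(round(u.mean()),round(v.mean())),np.round(ray(im,u.mean(),v.mean(),z-(4 if c=="scene" and "tube" in n else 0)),1))
    s=cv2.resize(im["pixels"][190:340,180:480] if c=="top" else im["pixels"][180:380,220:480],None,fx=2.6,fy=2.6,interpolation=cv2.INTER_CUBIC)
    cv2.imwrite(f"pics/{c}_z.png",s[:,:,::-1])
E
```

```text
scene tube_b 0.79 179 (387, 298) [570.6 203.  151. ]
scene tube_b 0.7 165 (363, 282) [582.1 148.9 151. ]
scene tube_b 0.5 150 (380, 265) [527.9 137.8 151. ]
scene tube_b 0.49 191 (411, 315) [559.4 257.1 151. ]
scene tube_b 0.49 157 (403, 280) [517. 192. 151.]
scene proud_tube_top 0.85 191 (430, 288) [504.7 245.8 174. ]
scene key_b 0.57 43 (279, 214) [ 558.7 -180.2   45. ]
scene key_b 0.55 50 (290, 229) [ 566.9 -125.1   45. ]
scene key_b 0.45 37 (259, 222) [ 613.4 -188.6   45. ]
top tube_b 0.7 72 (263, 239) [585.1 151.1 155. ]
top tube_b 0.63 70 (231, 289) [456.4 237.  155. ]
top proud_tube_top 0.46 87 (225, 268) [509.2 246.8 178. ]
top proud_tube_top 0.37 75 (268, 259) [531.  137.1 178. ]
top key_b 0.7 554 (479, 325) [ 337.2 -436.2   45. ]
top key_b 0.68 128 (247, 263) [525.8 212.1  45. ]
top key_b 0.56 39 (385, 248) [ 559.2 -181.    45. ]
```

View pics/top_z.png

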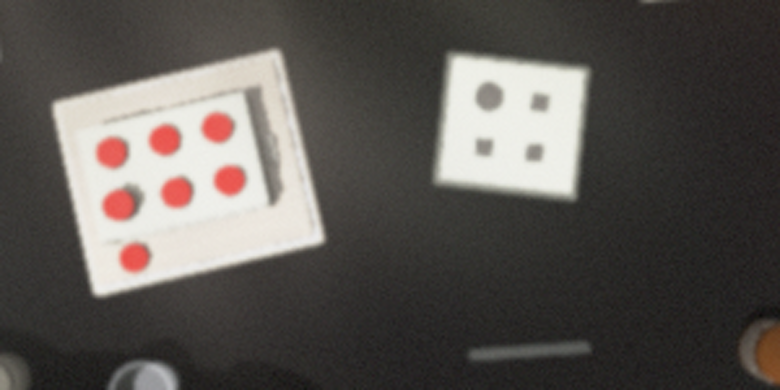

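The lattice puts the proud tube at about (507,247) and the start key at about (620,-135). I'll close the gripper and go over the tube at the current height.

Emit:
move_arm(motion=[[[-0.1, 0.2, 0], [0, 0, 0]], [[-0.25, 0.4, 0], [0, 0, 0]], [[-0.35, 0.6, 0], [0, 0, 0]], [[-0.45, 0.8, 0], [0, 0, 0]], [[-0.47, 0.85, 0], [0, 0, 0]]], gripper=0)

```text
t: 1.92
ee_pos: [322.1, 468.5, 222.8]
orientation: [2.597, 1.767, 0.0]
ft_force: [-0.3, 0.6, 0.1]
width: 41.0
```

Emit:
move_arm(motion=[[[-0.1, 0.2, 0], [0, 0, 0]], [[-0.25, 0.4, 0], [0, 0, 0]], [[-0.35, 0.6, 0], [0, 0, 0]], [[-0.45, 0.8, 0], [0, 0, 0]], [[-0.47, 0.85, 0], [0, 0, 0]]])

```text
t: 2.55
ee_pos: [414.9, 357.1, 222.8]
orientation: [-2.597, -1.768, -0.001]
ft_force: [-0.9, 0.8, -0.2]
width: 0.6
```

Emit:
move_arm(motion=[[[-0.1, 0.2, 0], [0, 0, 0]], [[-0.25, 0.4, 0], [0, 0, 0]], [[-0.35, 0.6, 0], [0, 0, 0]], [[-0.46, 0.845, 0], [0, 0, 0]], [[-0.46, 0.845, 0], [0, 0, 0]]])

```text
t: 3.18
ee_pos: [508.1, 246.7, 222.7]
orientation: [-2.597, -1.767, -0.001]
ft_force: [-0.6, 0.6, -0.1]
width: 0.3
```

Emit:
move_arm(motion=[[[0, 0, 0.05], [0, 0, 0]], [[0, 0, 0.1], [0, 0, 0]], [[0, 0, 0.15], [0, 0, 0]], [[0, 0, 0.2], [0, 0, 0]], [[0, 0, 0.21], [0, 0, 0]]])

```text
t: 3.8
ee_pos: [506.4, 247.0, 190.4]
orientation: [-2.595, -1.77, 0.002]
ft_force: [-0.1, 0.1, 0.0]
width: 0.4
```

```bash
python3 - <<'E'
from workcell import ctrl
import cv2
im=ctrl.get_image("scene")["pixels"][200:350,330:530]
cv2.imwrite("pics/s2.png",cv2.resize(im,None,fx=4,fy=4,interpolation=cv2.INTER_CUBIC)[:,:,::-1])
E
```

```text
(no output)
```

View pics/s2.png

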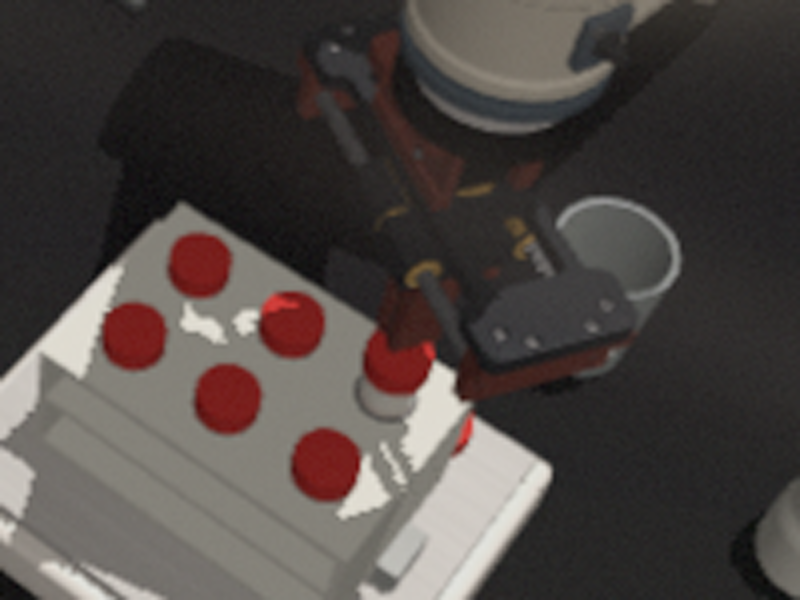

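The zoomed view shows the fingertips just above the proud cap, which is at about (398,355), and clear of its neighbours. I'll descend slowly.

Emit:
move_arm(motion=[[[0, 0, 0.015], [0, 0, 0]], [[0, 0, 0.03], [0, 0, 0]], [[0, 0, 0.045], [0, 0, 0]], [[0, 0, 0.06], [0, 0, 0]], [[0, 0, 0.07], [0, 0, 0]]])

```text
t: 4.47
ee_pos: [506.9, 246.9, 180.5]
orientation: [-2.596, -1.77, 0.0]
ft_force: [0.2, -0.3, 0.8]
width: 0.5
```

Emit:
move_arm(motion=[[[0, 0, 0.01], [0, 0, 0]], [[0, 0, 0.02], [0, 0, 0]], [[0, 0, 0.03], [0, 0, 0]], [[0, 0, 0.04], [0, 0, 0]], [[0, 0, 0.05], [0, 0, 0]]])

```text
t: 5.1
ee_pos: [506.9, 246.9, 173.2]
orientation: [2.595, 1.77, 0.0]
ft_force: [-0.1, -0.5, 3.5]
width: 0.8
```

Contact, at about 3.5 N of sliding friction.

Emit:
move_arm(motion=[[[0, 0, 0.015], [0, 0, 0]], [[0, 0, 0.03], [0, 0, 0]], [[0, 0, 0.045], [0, 0, 0]], [[0, 0, 0.06], [0, 0, 0]], [[0, 0, 0.07], [0, 0, 0]]])

```text
t: 5.72
ee_pos: [506.9, 246.9, 162.5]
orientation: [2.596, 1.77, -0.0]
ft_force: [-0.3, -1.2, 2.3]
width: 0.5
```

Emit:
move_arm(motion=[[[0, 0, 0.01], [0, 0, 0]], [[0, 0, 0.02], [0, 0, 0]], [[0, 0, 0.03], [0, 0, 0]], [[0, 0, 0.04], [0, 0, 0]], [[0, 0, 0.04], [0, 0, 0]]])

```text
t: 6.35
ee_pos: [506.9, 247.0, 156.4]
orientation: [-2.596, -1.77, 0.0]
ft_force: [0.9, 0.3, 1.0]
width: 0.2
```

Emit:
move_arm(motion=[[[0, 0, 0.002], [0, 0, 0]], [[0, 0, 0.004], [0, 0, 0]], [[0, 0, 0.006], [0, 0, 0]], [[0, 0, 0.006], [0, 0, 0]], [[0, 0, 0.006], [0, 0, 0]]])

```text
t: 6.98
ee_pos: [506.9, 247.0, 155.8]
orientation: [2.596, 1.77, 0.0]
ft_force: [-0.8, -0.9, 3.1]
width: 0.6
```

```bash
python3 - <<'E'
from workcell import ctrl
import cv2
im=ctrl.get_image("scene")["pixels"][200:350,330:530]
print(ctrl.get_obs()["ft_force"])
cv2.imwrite("pics/s3.png",cv2.resize(im,None,fx=4,fy=4,interpolation=cv2.INTER_CUBIC)[:,:,::-1])
E
```

```text
[-0.69789466  0.33162922  2.57663968]
```

View pics/s3.png

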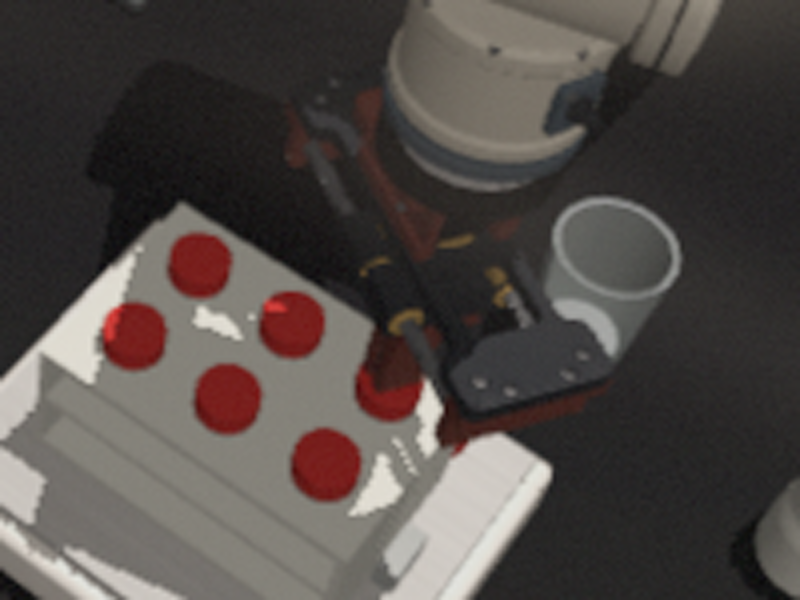

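The proud cap, at about (390,385), now sits level with its neighbours and no white body shows beneath it. I'll lift off and travel to the key.

Emit:
move_arm(motion=[[[0, 0, -0.03], [0, 0, 0]], [[0, 0, -0.1], [0, 0, 0]], [[0, 0, -0.2], [0, 0, 0]], [[0, 0, -0.35], [0, 0, 0]], [[0, 0, -0.4], [0, 0, 0]]])

```text
t: 7.65
ee_pos: [507.8, 247.4, 218.0]
orientation: [2.595, 1.77, 0.005]
ft_force: [0.2, 0.5, -0.3]
width: 0.7
```

Emit:
move_arm(motion=[[[-0.1, 0.08, 0], [0, 0, 0]], [[-0.28, 0.22, 0], [0, 0, 0]], [[-0.45, 0.35, 0], [0, 0, 0]], [[-0.6, 0.47, 0], [0, 0, 0]], [[-0.7, 0.545, 0], [0, 0, 0]]])

```text
t: 8.28
ee_pos: [544.6, 117.1, 215.0]
orientation: [-2.596, -1.768, 0.002]
ft_force: [-0.3, 0.3, 0.1]
width: 0.2
```

Emit:
move_arm(motion=[[[-0.15, 0.12, 0], [0, 0, 0]], [[-0.3, 0.23, 0], [0, 0, 0]], [[-0.45, 0.35, 0], [0, 0, 0]], [[-0.6, 0.47, 0], [0, 0, 0]], [[-0.7, 0.545, 0], [0, 0, 0]]])

```text
t: 8.9
ee_pos: [582.4, -9.8, 215.3]
orientation: [-2.596, -1.769, 0.001]
ft_force: [-0.5, 0.2, 0.5]
width: 0.3
```

Emit:
move_arm(motion=[[[-0.15, 0.12, 0], [0, 0, 0]], [[-0.3, 0.23, 0], [0, 0, 0]], [[-0.45, 0.35, 0], [0, 0, 0]], [[-0.6, 0.47, 0], [0, 0, 0]], [[-0.695, 0.54, 0], [0, 0, 0]]])

```text
t: 9.52
ee_pos: [619.8, -136.1, 215.4]
orientation: [-2.596, -1.769, 0.0]
ft_force: [0.4, 1.2, 0.7]
width: 0.4
```

```bash
python3 - <<'E'
from workcell import ctrl
import cv2,numpy as np
from h import *
im=ctrl.get_image("scene");p=im["pixels"]
print(ctrl.get_obs()["ee_pos"])
print([(round(float(d["p"]),2),np.round(d["location"]).tolist()) for n in("proud_tube","tube_b") for d in ctrl.pinpoint("scene",n)])
cv2.imwrite("pics/s4.png",p[:,:,::-1])
E
```

```text
[ 620.25973331 -137.54178107  215.50216676]
[(0.78, [507.0, 249.0, 142.0]), (0.4, [544.0, 198.0, 4.0]), (0.27, [529.0, 140.0, 140.0]), (0.75, [529.0, 139.0, 143.0]), (0.7, [561.0, 261.0, 138.0]), (0.69, [570.0, 206.0, 142.0]), (0.58, [520.0, 196.0, 138.0]), (0.5, [581.0, 152.0, 143.0])]
```

View pics/s4.png

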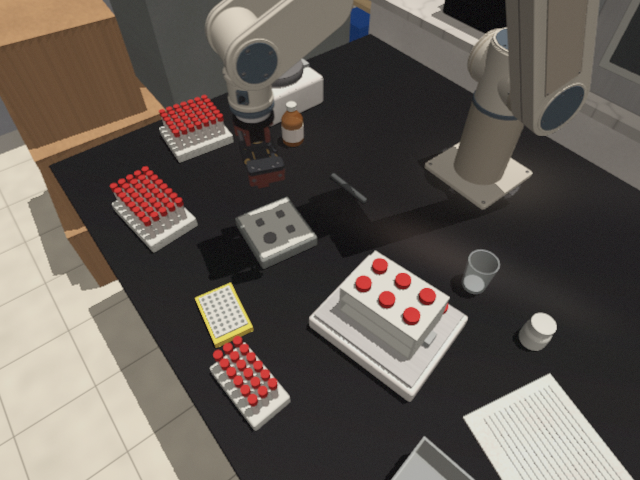

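The scene shows all six caps level, with the proud one now at (427,296) and measured at z of about 142. The tool is above the pad, so I'll go down to the key.

Emit:
move_arm(motion=[[[0.005, 0, 0.1], [0, 0, 0]], [[0.01, 0, 0.28], [0, 0, 0]], [[0.01, 0, 0.46], [0, 0, 0]], [[0.01, 0, 0.64], [0, 0, 0]], [[0.01, 0, 0.8], [0, 0, 0]]])

```text
t: 10.3
ee_pos: [619.3, -132.1, 93.8]
orientation: [-2.593, -1.771, 0.002]
ft_force: [-0.2, -0.3, -0.1]
width: 0.7
```

Emit:
move_arm(motion=[[[0, 0, 0.08], [0, 0, 0]], [[0, 0, 0.15], [0, 0, 0]], [[0, 0, 0.2], [0, 0, 0]], [[0, 0, 0.25], [0, 0, 0]], [[0, 0, 0.25], [0, 0, 0]]])

```text
t: 10.92
ee_pos: [620.1, -133.5, 58.0]
orientation: [-2.595, -1.77, 0.001]
ft_force: [0.7, -0.2, -0.5]
width: 0.5
```

```bash
python3 - <<'E'
from workcell import ctrl
import cv2
print(ctrl.get_obs()["ee_pos"])
for c,(a,b,d,e) in dict(scene=(130,280,180,380),top=(180,300,310,470)).items():
    im=ctrl.get_image(c)["pixels"][a:b,d:e]
    cv2.imwrite(f"pics/{c}5.png",cv2.resize(im,None,fx=4,fy=4,interpolation=cv2.INTER_CUBIC)[:,:,::-1])
E
```

```text
[ 620.11864934 -133.48387929   57.97773044]
```

View pics/scene5.png

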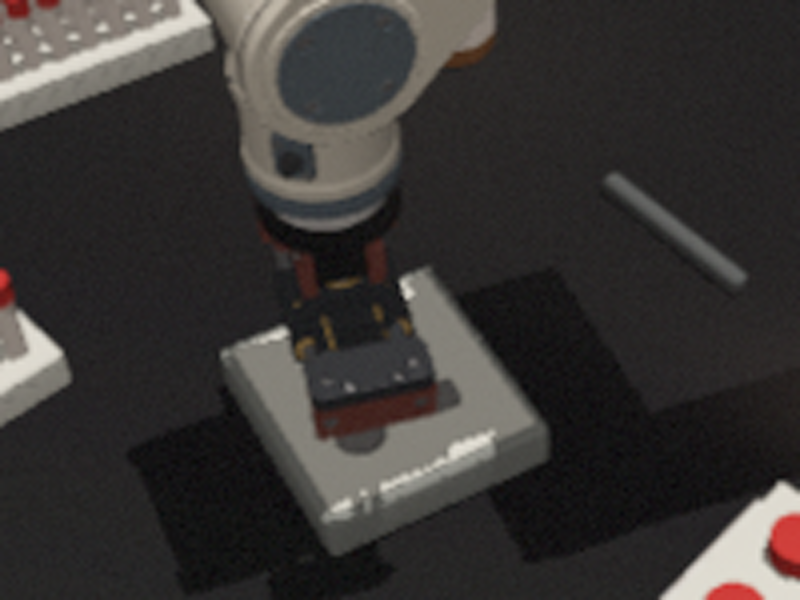

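The scene crop shows the gripper over the round key, at (361,438), with the marker clear of it. I'll press slowly.

Emit:
move_arm(motion=[[[0, 0, 0.02], [0, 0, 0]], [[0, 0, 0.04], [0, 0, 0]], [[0, 0, 0.055], [0, 0, 0]], [[0, 0, 0.07], [0, 0, 0]], [[0, 0, 0.08], [0, 0, 0]]])

```text
t: 11.65
ee_pos: [620.3, -133.5, 46.1]
orientation: [-2.595, -1.77, 0.0]
ft_force: [-0.8, -0.5, -0.3]
width: 0.4
```

Emit:
move_arm(motion=[[[0, 0, 0.008], [0, 0, 0]], [[0, 0, 0.016], [0, 0, 0]], [[0, 0, 0.024], [0, 0, 0]], [[0, 0, 0.033], [0, 0, 0]], [[0, 0, 0.033], [0, 0, 0]]])

```text
t: 12.28
ee_pos: [620.3, -133.5, 41.4]
orientation: [-2.596, -1.77, 0.0]
ft_force: [-1.4, 0.6, 4.3]
width: 0.4
```

Emit:
move_arm(motion=[[[0, 0, 0.003], [0, 0, 0]], [[0, 0, 0.005], [0, 0, 0]], [[0, 0, 0.005], [0, 0, 0]], [[0, 0, 0.005], [0, 0, 0]], [[0, 0, 0.005], [0, 0, 0]]])

```text
t: 12.9
ee_pos: [620.3, -133.5, 40.6]
orientation: [-2.595, -1.77, 0.0]
ft_force: [-1.5, 0.5, 3.3]
width: 0.7
```

Emit:
move_arm(motion=[[[0, 0, 0.002], [0, 0, 0]], [[0, 0, 0.004], [0, 0, 0]], [[0, 0, 0.004], [0, 0, 0]], [[0, 0, 0.004], [0, 0, 0]], [[0, 0, 0.004], [0, 0, 0]]])

```text
t: 13.52
ee_pos: [620.3, -133.5, 40.3]
orientation: [2.596, 1.77, 0.0]
ft_force: [-4.0, 1.0, 7.9]
width: 0.4
```

Emit:
move_arm(motion=[[[0, 0, -0.03], [0, 0, 0]], [[0, 0, -0.1], [0, 0, 0]], [[0, 0, -0.25], [0, 0, 0]], [[0, 0, -0.5], [0, 0, 0]], [[0, 0, -0.8], [0, 0, 0]]])

```text
t: 14.15
ee_pos: [619.9, -133.4, 160.7]
orientation: [-2.595, -1.769, 0.001]
ft_force: [1.3, -0.4, 0.1]
width: 0.2
```

Emit:
move_arm(motion=[[[0, 0, -0.2], [0, 0, 0]], [[0, 0, -0.4], [0, 0, 0]], [[0, 0, -0.4], [0, 0, 0]], [[0, 0, -0.4], [0, 0, 0]], [[0, 0, -0.4], [0, 0, 0]]])

```text
t: 14.78
ee_pos: [619.5, -133.3, 218.4]
orientation: [-2.594, -1.769, 0.003]
ft_force: [-0.1, -0.6, -0.2]
width: 0.3
```

```bash
python3 - <<'E'
from workcell import ctrl
import cv2,numpy as np
im=ctrl.get_image("scene")
for n in("proud_tube","tube_b","start_key","key_b"): print(n,[(round(float(d["p"]),2),np.round(d["location"]).tolist()) for d in ctrl.pinpoint("scene",n)])
cv2.imwrite("pics/s6.png",im["pixels"][:,:,::-1]);o=ctrl.get_obs();print(o["t"],o["ee_pos"],o["ft_force"])
E
```

```text
proud_tube [(0.57, [510.0, 248.0, 154.0]), (0.53, [504.0, 251.0, 140.0])]
tube_b [(0.82, [571.0, 203.0, 139.0]), (0.77, [580.0, 149.0, 140.0]), (0.68, [519.0, 194.0, 140.0]), (0.59, [563.0, 264.0, 138.0]), (0.48, [532.0, 141.0, 143.0])]
start_key [(0.71, [335.0, -434.0, 3.0]), (0.57, [620.0, -134.0, 44.0])]
key_b [(0.59, [557.0, -178.0, 46.0]), (0.58, [611.0, -186.0, 45.0]), (0.47, [563.0, -126.0, 46.0])]
15.025 [ 620.09638022 -133.44911714  219.31531921] [-0.65881985  0.18319027  0.38488871]
```

View pics/s6.png

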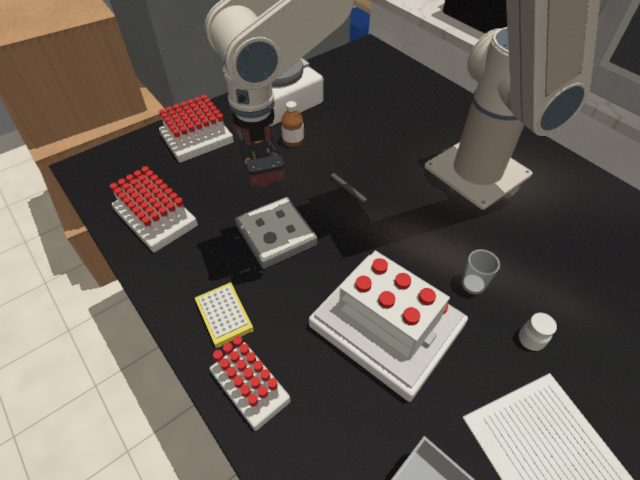

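One detection put the proud tube at 154 mm and another at 140 mm. I'll check the cap's pixel centroid against projections at both heights.

```bash
python3 - <<'E'
from workcell import ctrl
import cv2,numpy as np
from h import *
im=ctrl.get_image("scene");px=im["pixels"].astype(int)
red=((px[:,:,0]>100)&(px[:,:,0]>2*px[:,:,1])).astype(np.uint8);red[:,:340]=0;red[:240]=0;red[335:]=0
n,l,s,c=cv2.connectedComponentsWithStats(red)
for i in range(1,n):
    if s[i,4]>40: print(c[i].round(1),s[i])
for z in(152,157,166): print(z,proj(im,[507,247,z]).round(1))
cv2.imwrite("pics/s7.png",cv2.resize(im["pixels"][240:340,330:470],None,fx=5,fy=5,interpolation=cv2.INTER_CUBIC)[:,:,::-1])
E
```

```text
[379.6 265.7] [372 259  16  15 177]
[402.7 280.4] [395 273  16  16 193]
[363.1 283.4] [356 276  15  16 194]
[427.  295.8] [419 288  17  17 207]
[386.5 299. ] [379 291  16  17 208]
[411.2 315.5] [403 307  17  18 222]
152 [427.  295.5]
157 [427.5 294.1]
166 [428.4 291.6]
```

View pics/s7.png

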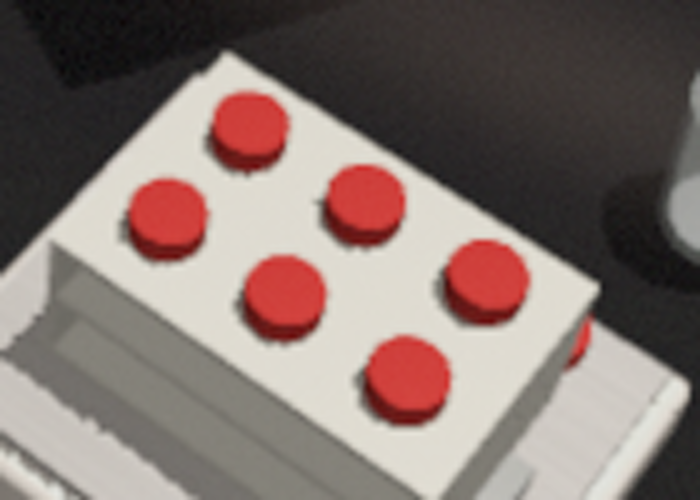

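All six caps sit alike. The proud cap's centroid (427.0, 295.8) matches the seated projection, so I'm handing in.

```bash
python3 -c "
from workcell import ctrl
print(ctrl.close_job())"
```

```text
the job is handed in; nothing more can be done
None
```

I pushed the proud tube home, then pressed the start key and let it come back up. The arm is about 170 mm above the pad, touching nothing. I handed the job in at about 15 s; no verdict is reported.

- **Tube:** I pushed it down with the shut fingertips until they were at about 155.8 mm (155 mm is fully seated). The readings were about 3–4 N, with no pull upwards. In the last picture its cap sits like the other five, and its centroid matches the seated position to about 0.3 px.
- **Start key:** I pressed it to about 40.3 mm, which is 4.7 mm of its 5 mm travel, at up to about 8 N. It was detected at about 44 mm afterwards, within the detector's error of its 45 mm up position.
- **Other things:** the square keys were found at about 45–46 mm, as before. The loose things looked unmoved in the pictures, but I did not measure their positions.

**Disagreement:** one late network reading put the proud tube's rim at 154 mm, while another gave 140 mm. The pixel check and the close-up picture support 140 mm. The network also reported a false start key at (335, -434), where the picture shows the white device at the edge of the bench, so I ignored it.

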